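# Hold the brim press open by its lever

## Robot

A 6-joint arm with a two-finger parallel gripper is mounted at the origin on the work surface. World frame = base frame: x ahead of the robot, y to its left, z up, the work surface at z = 0. Lengths are in m, angles in rad, forces in N, time in s.
With the tool pointing down it reaches from about 0.25 to 0.775 m from the base axis. Payload 4 kg.
Tool frame: the origin (TCP) lies midway between the tips of the shut fingers; the grasp point (between the pads) lies 19 mm behind it; z points along the fingers, y is the direction in which the jaws open and shut (so a half turn about z gives the same grasp; the last joint's range is limited). The gripper opens to 94 mm and grips with 3 to 60 N. Pads are 16 mm wide; open, the fingers measure 119 mm over their backs; the gripper's body (75 mm by 177 mm) begins 78 mm behind the grasp point.
Start: joints at [-1.273, 0.087, 1.371, -0, 1.684, -0.103], TCP at [0.215, -0.506, 0.206] pointing down, gripper open.
Joint ranges: [-3.1, 3.1], [-0.76, 2.03], [0.27, 2.55], [-1.08, 4.22], [0.17, 2.65], [-2.57, 2.57]. Speed limits (rad/s): [2.79, 2.79, 3.14, 3.14, 3.14, 3.14].

## Interface

Orientations are given as [roll, pitch, yaw] about the fixed x, y, z axes, in that order (R = Rz(yaw) Ry(pitch) Rx(roll)).
In Python, from bench import robot gives the robot as it stands.
- The arm moves only by the tool servo_tool, never from a script. Its argument "rows" is a list of rows, each a list of 2 entries, a list of its own where there are three numbers: the shift along the tool's x, y, z normalised to -1 to 1, where 1 is 0.08 m, then the turn about the tool's z normalised to -1 to 1, where 1 is pi/2 rad. A call has 1 to 12 rows; each row is the pose to reach, as a shift and turn from the pose commanded when the call began, along the tool's axes at that moment; what a row does not reach only later rows make up. A row lasts 1/12 s, in which the tool goes at most 41.7 mm and 7.16 degrees, less where a joint would pass 70% of its speed; a pose out of reach is approached as far as the arm can. A call with a number of a shift or a turn outside -1 to 1 is refused whole. A call with a gripper value outside its range is refused whole. "grip" is the closure, from -1 (fully open) to 1 (shut), set as the call begins (left out, the last holds). The fingers move at their own pace and stop on an object; the grip force is fixed at half the most. Time passes only in rows, so rows that repeat a pose let the fingers close. It gives the time, the measured TCP pose, the force and the opening at its end, in the units of the state.
- robot.get_obs(): the state, without advancing time (a new reading comes with each control period).
- robot.snapshot(name): name is "side" or "top" or "wrist"; returns a dict with "pixels" (400x640x3 uint8, red, green, blue), "camera_matrix" (3x3 intrinsics, pixels), "world_from_camera" (4x4, takes a point from camera to world coordinates). Camera axes: x right, y down, z forward; pixel columns grow to the right and rows downward; lengths in m; the calibration is good to about 2 mm. The wrist camera is an equidistant fisheye: a pixel r from the principal point sees the ray r / f radians off the axis. A picture is of the moment at which its call begins. There is no depth.
- robot.close_job(): hands the job in, once; it reports no verdict.
The state is a dict: "time": time; "joint_positions": joint angles; "qvel": joint speeds; "joint_torque": joint torques, N m; "tool_pos": TCP position; "ee_rot": TCP orientation; "wrist_force": force on the tool from outside, world axes, zero at the start; "wrist_torque": the same for the moment, N m; "width": finger opening in m.
Only numpy, scipy, OpenCV 4.12 (cv2) and the standard library are available. Lean on these libraries where they do the work, as an engineer would, in place of code of your own. Each camera call takes 0.05 s, during which the arm holds its last target.

## Task

A straw brim is waiting to be taken out of the brim press. With the fingertips, press the pad on the long end of the lever down as far as it goes, so that the short end raises the heavy plate off the brim, and finish while still holding the lever down like that. Only push on the lever from above: do not grip it, do not touch the plate, and leave the other things on the bench where they stand.

Things in the scene. Friction and masses are not known exactly. Their poses are not given: they have to be found in the camera images.
- press: Bench brim press, bolted down: a 360 x 200 mm steel foot with a lever on a two-cheeked fulcrum and, behind it, a dark wooden bed (190 x 190 mm, top 86 mm high) with a straw brim on it under a steel plate. Origin on the bench under the lever's pivot; x is level and runs along the lever from its long end (-x) to the plate (+x); z up.
- pivot (a point): The lever's pivot, 115 mm above the bench between the two fulcrum cheeks (their tops are 132 mm above the bench).
- pad_top (a point): Centre of the upper face of the round wooden pad (50 mm wide, 12 mm thick) on the lever's long end, 210 mm from the pivot along the bar and 18 mm above the bar's middle line (bar 18 wide, 14 thick). z normal to the face, x from pad to pivot. At rest 203 mm above the bench, face sloping 0.345 rad down to the pivot; at the lower stop 75 mm, sloping 0.275 the other way. Moves in an arc.
- lever (a joint): Lever angle, rad: 0 at rest (long end up, the short end's roller touching the plate's lip from below), growing as the long end goes down, 0.62 at the lower stop. Moving the pad takes 4 to 9 N downward; let go, the plate's weight swings it back up.
- lip (a point): Middle of the front lower edge of the plate's 50 mm wide lip: 50 mm from the pivot along the press's +x, 96 mm high when shut. The heavy steel plate (170 x 180 mm) is hinged at its far edge (285 mm from the pivot, 102 mm high) and lifted by this lip by the lever's short end. The point's z axis is the plate's normal: upright when shut, 0.23 rad off upright with the lever at its stop.
- thread_cone: Cone-shaped spool of pale thread, 60 mm across the foot, 95 mm tall, loose; bystander. Origin at the centre of its underside.
- pin_jar: Small glass jar with a metal cap, 60 mm across, 70 mm tall, loose; bystander. Origin at the centre of its underside.
- hat_block: Small domed wooden hat block, 92 mm across, 75 mm tall, loose; bystander. Origin at the centre of its underside.
- chalk_block: Pale block of tailor's chalk, 65 x 32 x 22 mm, loose; bystander. Origin at the centre of its underside.

How it is judged:
At the end, for the whole second after the job is handed in: The plate is raised by at least 0.18 rad and the lever is down by at least 0.46 rad (its stop is at 0.62), both at rest (lever slower than 0.08 rad/s), and the fingers press on the lever with more than 1 N, through the last second (angle between lip's own z axis and vertical above 0.18 rad and value of joint lever above 0.46 rad and velocity of joint lever between -0.08 and 0.08 rad/s and contact force between the fingers and lever above 1 N); the arm keeps its last pose, push and grip.
It fails at once if the robot touches the plate (contact force between any of the fingers, the arm and plate above 1 N).
It fails at once if the lever is gripped instead of pressed from above (the place between the finger pads is lower than the pad's upper face while the fingers touch the lever) (contact force between the fingers and lever above 0.5 N and z of the grasp point in the frame of pad_top below 0 m).
It fails at once if a bystander (thread cone, pin jar, hat block or chalk block) is lifted, tipped or moved by more than 30 mm (distance of any of thread_cone, pin_jar, hat_block, chalk_block from where it was at the start of the episode above 0.03 m or angle between any of thread_cone, pin_jar, hat_block, chalk_block's own z axis and vertical above 0.4 rad).
It also fails if it takes over 29 s, if anything falls off the work surface, if the arm or the gripper's body presses on something with over 40 N, if the wrist force passes 120 N, or if a joint passes its speed limit or range.

## Working session

There is one attempt and no reset: what is moved stays moved. The work goes in short steps, Python scripts to look and compute and a tool call to move; the robot and the scene stay as the last step left them, time stands still between calls to the robot, and variables do not carry over. Pictures are saved under pics/ and viewed, and the job is handed in when it is done.

Besides the shell and the picture viewer there is one more tool, called after "Emit:" in YAML: its name, and indented under it one key for each argument. servo_tool: Moves the arm, as the interface text tells. Its arguments: {"type":"object","properties":{"rows":{"type":"array"},"grip":{"type":"number"}},"required":["rows"]}

```bash
mkdir -p pics; ls; python3 - <<'E'
from bench import robot
import cv2,numpy as np
o=robot.get_obs(); print(o)
for n in("side","top","wrist"):
    s=robot.snapshot(n); cv2.imwrite(f"pics/{n}0.png",s["pixels"][:,:,::-1]); print(n,s["camera_matrix"].tolist(),np.round(s["world_from_camera"],4).tolist())
E
```

```text
pics
{'time': 0.0, 'joint_positions': array([-1.27309347e+00,  8.79291662e-02,  1.37222188e+00, -3.02707765e-05,
        1.68357843e+00, -1.03098957e-01]), 'qvel': array([ 0.00149305, -0.0017452 , -0.00077039,  0.00189689,  0.00153232,
        0.00055208]), 'joint_torque': array([-6.92978074e-05, -3.40183568e+01, -3.02425182e+01,  7.18140299e-02,
        3.30118323e-02, -1.50032424e-04]), 'tool_pos': array([ 0.21441493, -0.50590312,  0.20433471]), 'ee_rot': array([-3.13946408e+00, -1.89988358e-04,  4.00798233e-01]), 'wrist_force': array([-0.90972277, -0.36318311,  0.42172865]), 'wrist_torque': array([-0.00200339,  0.01943702, -0.07790844]), 'width': 0.0941542800006545}
side [[519.3038041295595, 0.0, 319.12187575973155], [0.0, 519.3038041295595, 193.24598696116212], [0.0, 0.0, 1.0]] [[-0.9288, -0.1954, 0.315, 0.2758], [-0.3705, 0.4604, -0.8067, 0.8134], [0.0127, -0.866, -0.5, 0.6442], [0.0, 0.0, 0.0, 1.0]]
top [[369.4164801514574, 0.0, 325.198089051444], [0.0, 369.4164801514574, 193.64585230770533], [0.0, 0.0, 1.0]] [[-0.0015, -0.9773, 0.2117, 0.4207], [-1.0, 0.0002, -0.0058, 0.0203], [0.0057, -0.2117, -0.9773, 0.9051], [0.0, 0.0, 0.0, 1.0]]
wrist [[309.70691628693146, 0.0, 322.1832829413475], [0.0, 309.70691628693146, 193.62070399332578], [0.0, 0.0, 1.0]] [[0.3892, -0.8873, -0.2476, 0.287], [-0.9212, -0.3753, -0.1028, -0.4745], [-0.0017, 0.268, -0.9634, 0.3837], [0.0, 0.0, 0.0, 1.0]]
```

View pics/side0.png

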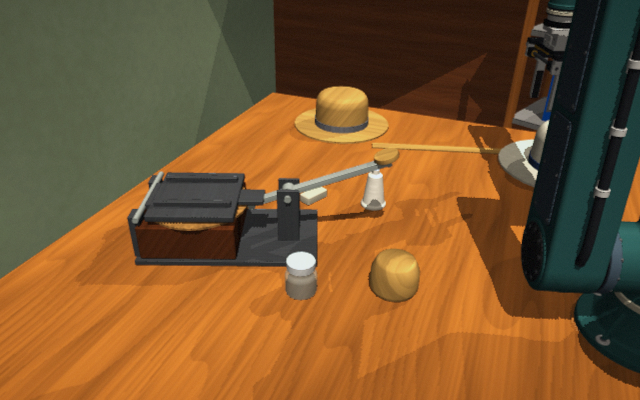

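View pics/top0.png

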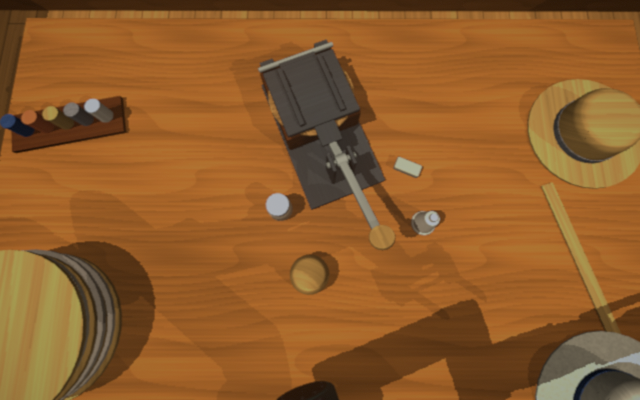

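View pics/wrist0.png

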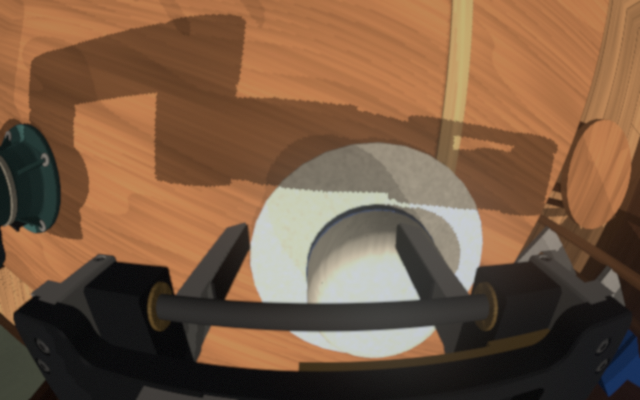

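The side view shows the pad at about (387,157). The top view shows it at about (382,237), with the cone to its right at (427,222). I'll zoom in for exact pixels.

```bash
python3 - <<'E'
import cv2,numpy as np
a=cv2.imread("pics/side0.png")[120:220,250:450]; b=cv2.imread("pics/top0.png")[120:270,300:450]
cv2.imwrite("pics/zs.png",cv2.resize(a,None,fx=4,fy=4,interpolation=2)); cv2.imwrite("pics/zt.png",cv2.resize(b,None,fx=4,fy=4,interpolation=2))
E
```

```text
(no output)
```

View pics/zs.png

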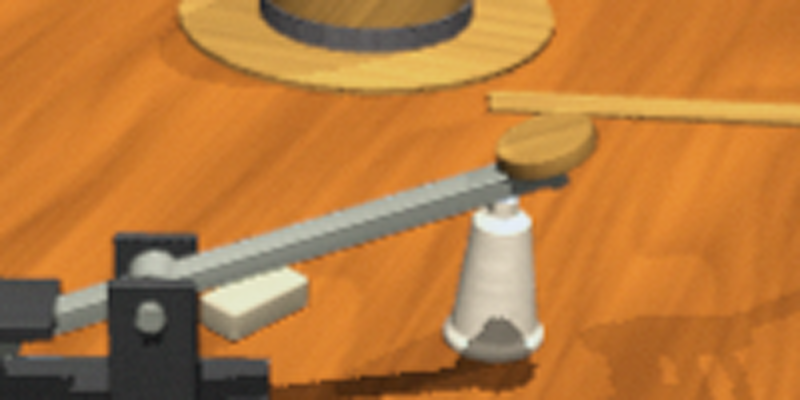

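View pics/zt.png

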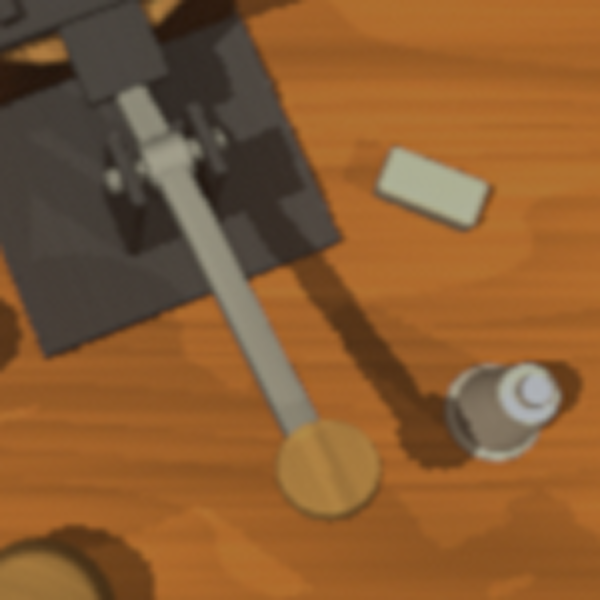

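Side zoom: pad face centre is at pixel (386.5,155.2). Top zoom: the face centre is at (382,236.5), and the pivot bolt ends average to (341.5,159.7). The cone stands about 45 px to the right of the pad.

```bash
cat > h.py <<'E'
import numpy as np
K={'side':(519.304,319.122,193.246),'top':(369.416,325.198,193.646)}
T={'side':np.array([[-0.9288,-0.1954,0.315,0.2758],[-0.3705,0.4604,-0.8067,0.8134],[0.0127,-0.866,-0.5,0.6442]]),
'top':np.array([[-0.0015,-0.9773,0.2117,0.4207],[-1.0,0.0002,-0.0058,0.0203],[0.0057,-0.2117,-0.9773,0.9051]])}
def ray(c,u,v):
    f,a,b=K[c]; d=T[c][:,:3]@np.array([(u-a)/f,(v-b)/f,1]); return T[c][:,3],d/np.linalg.norm(d)
def plane(c,u,v,z):
    o,d=ray(c,u,v); return o+d*(z-o[2])/d[2]
def tri(p,q):
    A=np.zeros((3,3));b=np.zeros(3)
    rs=[ray('side',*p),ray('top',*q)]
    for o,d in rs:
        M=np.eye(3)-np.outer(d,d);A+=M;b+=M@o
    x=np.linalg.solve(A,b); return x,[np.linalg.norm((np.eye(3)-np.outer(d,d))@(x-o)) for o,d in rs]
E
python3 - <<'E'
from h import *
p,r=tri((386.5,155.2),(382,236.5));print(p,r)
pv=plane('top',341.5,159.7,.115);print(pv, plane('top',382,236.5,.203))
d=p-pv;print(np.hypot(*d[:2]),np.arctan2(-d[1],-d[0]))
print('cone',plane('side',373.5,207,0),plane('top',423,223,0),'jar',plane('top',278,205,.07),plane('side',301,290,0),'hat',plane('top',309,273,.07),'chalk',plane('top',408.5,167,.022))
E
```

```text
[ 0.48915547 -0.09202712  0.20099088] [np.float64(0.0005571815163157072), np.float64(0.0005571815163156993)]
[ 0.66941351 -0.02091106  0.115     ] [ 0.48950701 -0.09160206  0.203     ]
0.1937793927525721 0.3757764962131161
cone [ 0.53832685 -0.21575384  0.        ] [ 0.5425633  -0.22638054  0.        ] jar [0.57495208 0.1237571  0.07      ] [0.57853898 0.1242284  0.        ] hat [0.42219598 0.05139349 0.07      ] chalk [ 0.67977577 -0.19231698  0.022     ]
```

The triangulated pad top is (0.489, -0.092, 0.201), which agrees with the stated 203 mm height. The press +x axis points at yaw 0.376, close to the tool's x axis at 0.40. I'll shut the fingers, rise and go over to the pad.

Emit:
servo_tool:
  rows:
    - [[0,0,-0.3],0]
    - [[0,0,-0.6],0]
    - [[0.3,-0.2,-0.6],0]
    - [[0.65,-0.43,-0.6],0]
    - [[1,-0.67,-0.6],0]
  grip: 1

```text
time: 0.57
tool_pos: [0.2675, -0.4254, 0.2535]
ee_rot: [3.141, -0.0, 0.399]
wrist_force: [1.4, 0.4, 0.7]
width: 0.0643
```

Emit:
servo_tool:
  rows:
    - [[0.35,-0.23,0],0]
    - [[0.7,-0.47,0],0]
    - [[1,-0.67,0],0]

```text
time: 0.82
tool_pos: [0.3208, -0.3433, 0.2533]
ee_rot: [-3.141, -0.0, 0.401]
wrist_force: [-0.5, -0.5, 1.1]
width: 0.0442
```

Emit:
servo_tool:
  rows:
    - [[0.35,-0.23,0],0]
    - [[0.7,-0.47,0],0]
    - [[1,-0.67,0],0]

```text
time: 1.07
tool_pos: [0.3734, -0.2627, 0.2533]
ee_rot: [-3.141, -0.0, 0.401]
wrist_force: [0.6, -0.4, 1.3]
width: 0.0241
```

Emit:
servo_tool:
  rows:
    - [[0.35,-0.23,0],0]
    - [[0.7,-0.47,0],0]
    - [[1,-0.67,0],0]

```text
time: 1.32
tool_pos: [0.4262, -0.1822, 0.2532]
ee_rot: [-3.141, -0.0, 0.402]
wrist_force: [0.7, -0.4, 0.1]
width: 0.0041
```

Emit:
servo_tool:
  rows:
    - [[0.35,-0.23,0],0]
    - [[0.7,-0.47,0],0]
    - [[0.9,-0.67,0],0]
    - [[0.9,-0.67,0],0]
    - [[0.9,-0.67,0],0]

```text
time: 1.73
tool_pos: [0.471, -0.106, 0.253]
ee_rot: [-3.141, 0.001, 0.403]
wrist_force: [-0.2, -1.1, -0.5]
width: 0.0004
```

Emit:
servo_tool:
  rows:
    - [[0.27,-0.06,0],0]
    - [[0.27,-0.06,0.25],0]
    - [[0.27,-0.06,0.45],0]
    - [[0.27,-0.06,0.45],0]
    - [[0.27,-0.06,0.45],0]

```text
time: 2.15
tool_pos: [0.4879, -0.0949, 0.2166]
ee_rot: [-3.14, 0.002, 0.399]
wrist_force: [0.8, 0.2, 0.1]
width: 0.0005
```

```bash
python3 - <<'E'
from bench import robot
import cv2,numpy as np
ims=[robot.snapshot(n)["pixels"][:,:,::-1] for n in("side","top","wrist")]
a=cv2.resize(ims[0][60:260,240:460],(400,364));b=cv2.resize(ims[1][120:300,280:480],(400,360))
c=np.zeros((364,800,3),np.uint8);c[:,:400]=a;c[:360,400:]=b
cv2.imwrite("pics/a1.png",c);cv2.imwrite("pics/w1.png",ims[2])
print(robot.get_obs()["tool_pos"],robot.get_obs()["wrist_force"])
E
```

```text
[ 0.48926153 -0.09479531  0.21891383] [0.44179723 0.2926068  0.35551268]
```

View pics/a1.png

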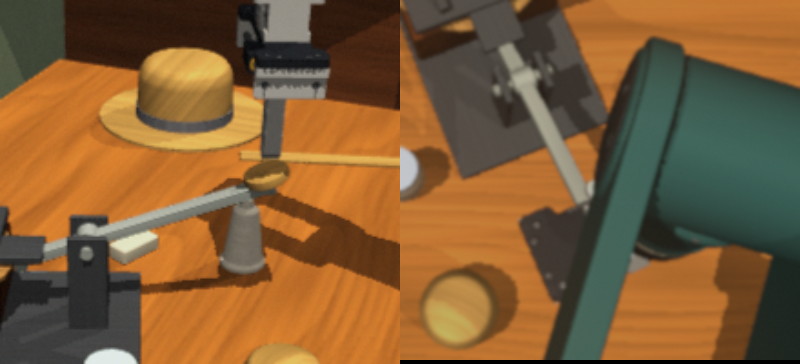

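View pics/w1.png

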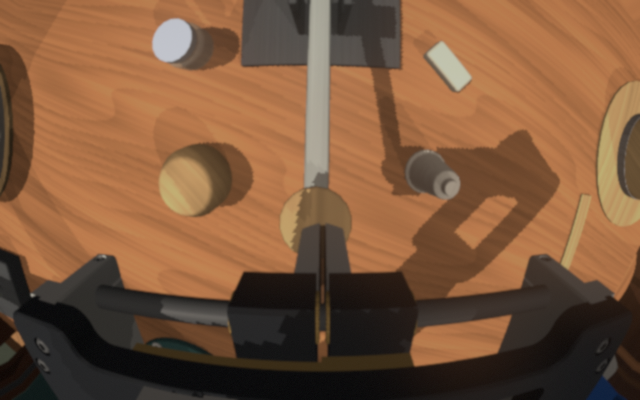

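The wrist view shows the shut tips at (322,228), over the pad centre at (316,220) and about 15 mm above it. Next I press along the pad's arc.

Emit:
servo_tool:
  rows:
    - [[0,0,0.1],0]
    - [[0,0,0.18],0]
    - [[-0.03,0,0.26],0]
    - [[-0.06,0,0.34],0]
    - [[-0.1,0,0.42],0]
    - [[-0.12,0,0.5],0]
    - [[-0.15,0,0.58],0]
    - [[-0.17,0,0.66],0]
    - [[-0.17,0,0.68],0]

```text
time: 3.05
tool_pos: [0.4771, -0.0995, 0.1634]
ee_rot: [3.14, -0.002, 0.401]
wrist_force: [1.3, -0.6, 5.8]
width: 0.0006
```

Emit:
servo_tool:
  rows:
    - [[-0.01,0,0.08],0]
    - [[-0.02,0,0.16],0]
    - [[-0.04,0,0.24],0]
    - [[-0.05,0,0.32],0]
    - [[-0.06,0,0.4],0]
    - [[-0.06,0,0.48],0]
    - [[-0.06,0,0.56],0]
    - [[-0.06,0,0.64],0]
    - [[-0.06,0,0.72],0]
    - [[-0.06,0,0.77],0]

```text
time: 3.88
tool_pos: [0.4725, -0.1014, 0.1022]
ee_rot: [3.14, -0.001, 0.401]
wrist_force: [-0.5, -0.5, 6.4]
width: 0.0005
```

```bash
python3 - <<'E'
from bench import robot
import cv2,numpy as np
ims=[robot.snapshot(n)["pixels"][:,:,::-1] for n in("side","wrist")]
a=cv2.resize(ims[0][60:300,100:460],(720,480))
cv2.imwrite("pics/a2.png",a);cv2.imwrite("pics/w2.png",ims[1])
print(robot.get_obs()["tool_pos"],robot.get_obs()["wrist_force"])
E
```

```text
[ 0.4724953  -0.10139158  0.10188822] [ 0.2419746  -0.89128483  4.42254549]
```

View pics/a2.png

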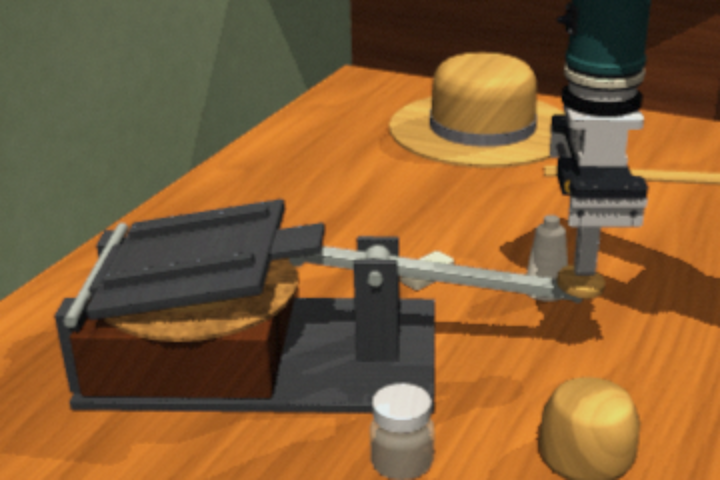

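View pics/w2.png

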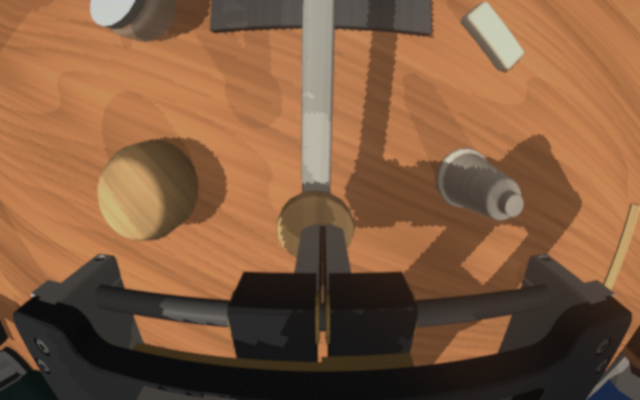

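The side view shows the plate rising and the tips at about (587,270) on the pad. Both bystanders beside it stand clear, and the force is about 6 N. I'll go on to the stop, with some over-press.

Emit:
servo_tool:
  rows:
    - [[0.01,0,0.07],0]
    - [[0.01,0,0.14],0]
    - [[0.02,0,0.21],0]
    - [[0.03,0,0.28],0]
    - [[0.04,0,0.32],0]
    - [[0.04,0,0.34],0]
    - [[0.04,0,0.35],0]
    - [[0.04,0,0.36],0]
    - [[0.04,0,0.36],0]

```text
time: 4.73
tool_pos: [0.4757, -0.1003, 0.0761]
ee_rot: [3.139, -0.002, 0.401]
wrist_force: [-3.5, 0.1, 14.8]
width: 0.0001
```

The force has jumped to 15 N at z = 0.076, which is the stop. I'll hold and check.

Emit:
servo_tool:
  rows:
    - [[0,0,0],0]
    - [[0,0,0],0]
    - [[0,0,0],0]
    - [[0,0,0],0]
    - [[0,0,0],0]
    - [[0,0,0],0]
    - [[0,0,0],0]
    - [[0,0,0],0]

```text
time: 5.4
tool_pos: [0.4757, -0.1003, 0.0761]
ee_rot: [3.139, -0.002, 0.401]
wrist_force: [-5.0, 0.6, 15.0]
width: 0.0002
```

```bash
python3 - <<'E'
from bench import robot
import cv2,numpy as np
ims=[robot.snapshot(n)["pixels"][:,:,::-1] for n in("side","wrist")]
a=cv2.resize(ims[0][60:300,100:460],(720,480))
cv2.imwrite("pics/a3.png",a);cv2.imwrite("pics/w3.png",ims[1])
print(robot.get_obs()["tool_pos"],robot.get_obs()["wrist_force"],robot.get_obs()["qvel"])
E
```

```text
[ 0.47570849 -0.1002501   0.07607608] [-4.42383511  1.85752115 14.97026715] [ 0.0011735  -0.00140402 -0.00169334  0.00164394 -0.00018646  0.00036565]
```

View pics/a3.png

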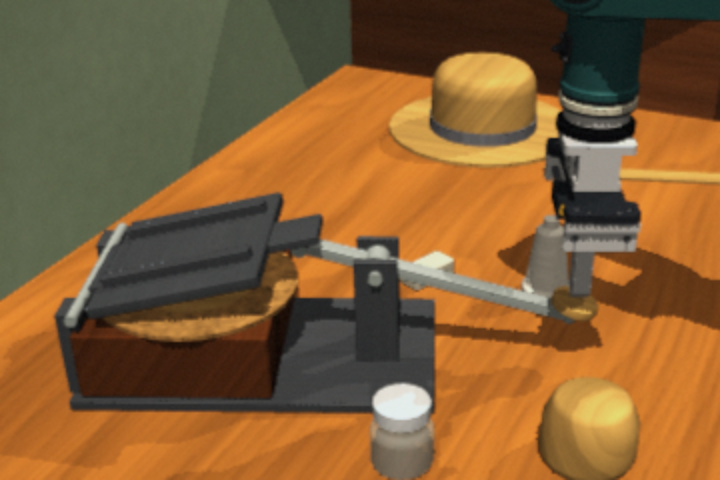

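View pics/w3.png

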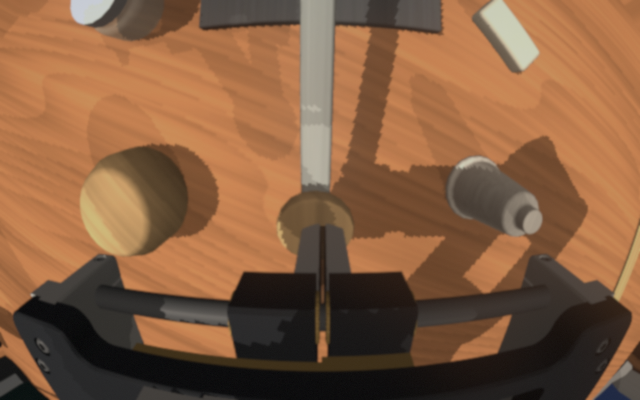

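The side view shows the plate lifted clear of the brim, the lever sloping down to the pad at about (577,300), and the cone, jar, block and chalk in place. The tip is at 76 mm (75 mm expected at the stop) and holds a steady 15 N at rest. I'm handing it in.

```bash
python3 -c "
from bench import robot
robot.close_job()"
```

```text
the job is handed in; nothing more can be done
```

The lever is pressed down to its stop and the job was handed in at about 5.5 s with the fingers still holding it there. No verdict was reported.

I located the pad from the side and top cameras at 201 mm high, against 203 mm in the text. I then pressed it down along its arc with the shut fingertips.

- **Lever:** in the last checks the tip stood at 76.1 mm, against 75 mm expected at the stop. That puts the lever at about 0.61 rad.
- **Push:** the wrist felt a steady 15 N upward plus about 5 N sideways, and the arm was at rest.
- **Scene:** the pictures show the plate raised off the brim and the cone, jar, hat block and chalk where they stood.
- **Not measured:** I did not measure the plate's angle. I took it from the lever being at its stop (0.23 rad by the text) and from the picture.

No check failed or disagreed.

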